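# Mark and fill the third gap of the trolley's divider rack

## Robot

A 7-joint arm with a two-finger parallel gripper is mounted at the origin on the work surface. World frame = base frame: x ahead of the robot, y to its left, z up, the work surface at z = 0. Lengths are in m, angles in rad, forces in N, time in s.
With the tool pointing down it reaches from about 0.425 to 1.025 m from the base axis. Payload 9.4 kg.
Tool frame: the origin (TCP) lies at the very end of the fingers, on their centre line; the grasp point (between the pads) lies 19 mm behind it; z points along the fingers, y is the line along which they close (so a half turn about z gives the same grasp; the last joint's range is limited). The gripper opens to 93 mm and grips with 3 to 60 N. Pads are 15 mm wide; open, the fingers measure 128 mm over their backs; the gripper's body (75 mm by 188 mm) begins 65 mm behind the grasp point.
Start: joints at [1.256, 0.599, -0.003, 1.599, 0.002, 0.943, -0.08], TCP at [0.171, -0.705, 0.219] pointing down, gripper open.
Joint ranges: [-2.57, 2.57], [-0.35, 1.97], [-1.29, 1.29], [0.11, 2.56], [-1.05, 4.19], [0.11, 1.86], [-2.63, 2.63]. Speed limits (rad/s): [2.22, 2.22, 3.01, 3.01, 3.14, 3.14, 3.14].

## Interface

Orientations are given as [roll, pitch, yaw] about the fixed x, y, z axes, in that order (R = Rz(yaw) Ry(pitch) Rx(roll)).
In Python, from station import env, cams, models gives the robot as it stands. The module is installed in compiled form; this text tells all that it offers.
- The arm moves only by the tool carry_out, never from a script. Its argument "targets" is a list of rows, each an object of numbers: "dx", "dy", "dz": the shift along the world's x, y, z in m; "spin": the turn about the world's z in degrees. A call has 1 to 20 rows; each row shifts and turns the commanded pose from where the row before left it; what a row does not reach is not made up. A row lasts 1/8 s, in which the tool goes at most 62.5 mm and 10.7 degrees, less where a joint would pass 70% of its speed; a pose out of reach is approached as far as the arm can. A call is refused whole if a number of a shift passes 0.0625 or a number of a turn 10.7, either way. A call with a gripper value outside its range is refused whole. "jaw" is the closure, from 0 (fully open) to 1 (shut), set as the call begins (left out, the last holds). The fingers move at their own pace and stop on an object; "newtons" is the grip in N (left out, the last holds). Time passes only in rows, so rows that do not move let the fingers close. It gives the time, the measured TCP pose, the force, the opening and the grip force at its end, in the units of the state.
- env.state(): the state, without advancing time (a new reading comes with each control period).
- cams.read_camera(name): name is "scene" or "top" or "wrist"; returns the picture (384x512x3 uint8, red, green, blue); there is no depth.
- cams.camera_info(name): a dict with "camera_matrix" (3x3 intrinsics, pixels), "camera_from_world" (4x4, takes a point from world to camera coordinates). Camera axes: x right, y down, z forward; pixel columns grow to the right and rows downward; lengths in m; the calibration is good to about 2 mm. A picture is of the moment at which its call begins: read the wrist's pose just before it. camera_info takes no time and is no camera call; for the wrist camera it gives the pose at the moment of the call.
- env.hand_in(): hands the job in; it is judged then, once.
Trained networks look in the newest picture that a camera, given by its name, has taken for a name from the list of things; names that differ only in an ending like _2 or _b are one class to them, and where a whole thing is asked for, a point or a joint stands for the part that bears it (a point fixed in the world has none). Each returns a list of dicts, best first, with "confidence" (0 to 1); they miss things now and then, are a little off and sometimes report something else, mostly with a low value. They report only what shows in the picture. A call takes as long as a camera call. They do not tell look-alikes from the thing itself.
- models.silhouettes(camera, query): "pixels" (384x512 bool, what is visible of it) and "extent" ([left, top, right, bottom] in pixels, round what is visible of it).
The state is a dict: "time_s": time; "joint_pos": joint angles; "qvel": joint speeds; "effort": joint torques, N m; "ee_pos": TCP position; "tool_rot": TCP orientation; "wrist_force": force on the tool from outside, world axes, zero at the start; "torque": the same for the moment, N m; "width": finger opening in m; "gripper_force": force on a finger pad.
Only numpy, scipy, OpenCV 4.12 (cv2) and the standard library are available. Lean on these libraries where they do the work, as an engineer would, in place of code of your own. Each camera call takes 0.05 s, during which the arm holds its last target. There are 200 camera calls.

## Task

Run a fingertip along the back rail of the steel divider rack, counting the gaps from the end nearest the robot and pushing the sliding marker ahead of it, until the marker stands wholly over the third gap. Then push the lidded wooden box, end first, over the trolley top into that third gap until it is fully home against the back rail. Do it all by pushing with the fingers: never lift or tip the box, and leave the mortar, bowls, chopstick holder and spatula where they are.

Things in the scene. Friction and masses are not known exactly. Their poses are not given: they have to be found in the camera images.
- rack: Stainless steel divider rack, fixed to the trolley top. Origin on the trolley top (z 0) at the rack's middle; x runs along the rack away from the robot (within about 0.2 rad of world x), y from the open mouths to the back rail, z up. Five dividers, 4 mm thick, 46 mm high, at x -112, -56, 0, 56, 112 mm, run from the back rail to y -56 mm, each ending in an upright 8 mm round bar.
- rail_mid (a point): Middle of the top edge of the rack's back rail, an upright flat bar 228 mm long (rack x -114 to 114 mm), 12 mm thick (rack y 44 to 56), 50 mm high. Axes as the rack's.
- first_mouth (a point): Middle of the mouth of the first gap (nearest the robot), on the trolley top, at rack x -84, y -56 mm. Four gaps, their middles at rack x -84, -28, 28, 84 mm, are each 52 mm wide (48 between the round bars), 100 mm deep, open above and towards -y, floored by the bare trolley top. Axes as the rack's.
- marker (a joint): Slide of the marker, a dark steel saddle on the back rail that cannot come off. In m, growing along rack +x: 0 has its middle at rack x -100 mm, 0.2 (far limit) at +100 mm, 0.128 over the middle of the third gap. Starts over the first gap (0 to 0.04). It needs about 1.5 N to slide and stays where it is left.
- marker_mid (a point): Middle of the marker's block. The block stands on top of the back rail: 24 mm along the rail (x), 22 mm across (y), 22 mm high, its top 72.5 mm and its underside about 50.5 mm above the trolley top, its middle at rack y = 50 mm. Axes as the rack's.
- box_mid (a point): Centre of the lidded wooden box (lid fixed): 40 mm wide (its x), 130 long (its y), 32 high, about 220 g, loose on the trolley top before the mouths, nearer the robot than the third gap's line, its length within 0.2 rad of rack y. Fully home in the third gap its centre is at rack x 28 (6 mm play each way), y -21 mm, and its outer end stands 30 mm out of the mouth.
- mortar: White ceramic mortar, 124 mm across, 75 mm high, its pestle leaning inside to about 120 mm high; bystander to the robot's right. Origin at the centre of its underside.
- bowls: Two stacked steel bowls, 190 mm across, 83 mm high; bystander to the robot's left. Origin at the centre of the underside.
- chopstick_holder: Wooden cup, 72 mm across and 120 mm high, with chopsticks standing in it to about 210 mm; bystander beyond the rack, on the left. Origin at the centre of its underside.
- spatula: Orange silicone spatula, 260 mm long, lying flat beyond the rack; bystander. Origin on its underside near the middle of its length.
There are look-alikes about, which are no part of the job. Leave any blue or yellow look-alike of the part that bears box_mid alone.

How it is judged:
On the way, in this order (a step that is already met when the one before it is completed fails the run):
1. the marker stands wholly over the third gap (x of marker_mid in the frame of rack between 0.014 and 0.042 m and velocity of joint marker below 0.01 m/s), for 0.2 s.
2. the box is fully home in the third gap, flat on the trolley top (x of box_mid in the frame of rack between 0.016 and 0.04 m and y of box_mid in the frame of rack above -0.027 m and height (world z) of box_mid below 0.021 m and angle between the y axis of box_mid and the y axis of rack, either way round below 0.15 rad), for 0.2 s.
At the end, for the whole second after the job is handed in: The marker's middle is within 14 mm of the third gap's middle (so the marker is wholly over the gap), and the box lies flat in the third gap, its inner end within 6 mm of the back rail and its long axis within 0.15 rad of the gap (all of step 2 and x of marker_mid in the frame of rack between 0.014 and 0.042 m); the robot touches nothing.
It fails at once if the box was lifted or tipped (height (world z) of box_mid above 0.028 m or angle between box_mid's own z axis and vertical above 0.3 rad).
It fails at once if the mortar was disturbed (distance of mortar from where it was at the start of the episode above 0.025 m).
It fails at once if the stack of bowls was disturbed (distance of bowls from where it was at the start of the episode above 0.025 m).
It fails at once if the chopstick holder was disturbed (distance of chopstick_holder from where it was at the start of the episode above 0.025 m).
It fails at once if the spatula was disturbed (distance of spatula from where it was at the start of the episode above 0.025 m).
It also fails if it takes over 62 s, if anything falls off the work surface, if the arm or the gripper's body presses on something with over 40 N, if the wrist force passes 120 N, or if a joint passes its speed limit or range.

## Working session

There is one attempt and no reset: what is moved stays moved. The work goes in short steps, Python scripts to look and compute and a tool call to move; the robot and the scene stay as the last step left them, time stands still between calls to the robot, and variables do not carry over. Pictures are saved under pics/ and viewed, at most 10 in all, crops included, and the job is handed in when it is done.

Besides the shell and the picture viewer there is one more tool, called after ">>>" by a JSON object that holds its "api" and its "payload". carry_out: Moves the arm, as the interface text tells. Its arguments: {"type":"object","properties":{"targets":{"type":"array","items":{"type":"object","properties":{"dx":{"type":"number"},"dy":{"type":"number"},"dz":{"type":"number"},"spin":{"type":"number"}}}},"jaw":{"type":"number"},"newtons":{"type":"number"}},"required":["targets"]}

```bash
mkdir -p pics
cat > h.py <<'E'
import numpy as np,cv2
from station import env,cams,models
def ray(c,u,v,z):
    i=cams.camera_info(c);K=np.array(i["camera_matrix"]);T=np.array(i["camera_from_world"])
    R=T[:3,:3];t=T[:3,3];o=-R.T@t
    d=R.T@np.linalg.solve(K,np.array([u,v,1.]));return o+d*(z-o[2])/d[2]
def proj(c,p):
    i=cams.camera_info(c);K=np.array(i["camera_matrix"]);T=np.array(i["camera_from_world"])
    q=T[:3,:3]@np.array(p)+T[:3,3];q=K@q;return q[:2]/q[2]
E
python3 - <<'E'
from h import *
s=env.state();print(s['time_s'],s['ee_pos'],s['tool_rot'],s['width'])
a=cams.read_camera("top");b=cams.read_camera("scene")
cv2.imwrite("pics/a.png",cv2.cvtColor(cv2.resize(a,(800,600)),4));cv2.imwrite("pics/b.png",cv2.cvtColor(cv2.resize(b,(800,600)),4))
for c in("top","scene"):
  for q in("rack","marker","box_mid","mortar","bowls","chopstick_holder","spatula"):
    for r in models.silhouettes(c,q):
      m=r["pixels"].astype(np.uint8);print(c,q,round(r["confidence"],2),np.round(r["extent"]),[np.round(x,1) for x in cv2.minAreaRect(cv2.findNonZero(m))])
E
```

```text
0.0 [ 0.17064166 -0.70413597  0.21777006] [-3.14007471e+00  1.46097256e-04  2.37842412e-01] 0.0930304096437045
top rack 0.7 [202. 164. 242. 235.] [array([220. , 198.7]), array([67.3, 35. ]), np.float64(80.9)]
top box_mid 0.93 [261. 200. 304. 214.] [array([281., 206.]), array([12., 38.]), np.float64(90.0)]
top box_mid 0.83 [247. 256. 287. 281.] [array([265.3, 267.5]), array([38.5, 13.2]), np.float64(28.6)]
top box_mid 0.72 [305. 218. 335. 262.] [array([319.5, 239.6]), array([14.8, 39.4]), np.float64(35.5)]
top mortar 0.84 [341. 149. 383. 185.] [array([360.6, 167.6]), array([37. , 35.7]), np.float64(48.0)]
top bowls 0.64 [ 95. 195. 156. 251.] [array([126. , 223.5]), array([57., 58.]), np.float64(90.0)]
top chopstick_holder 0.91 [143. 134. 174. 162.] [array([155.5, 149. ]), array([30.4, 20.5]), np.float64(45.0)]
top spatula 0.75 [221. 122. 299. 144.] [array([258.9, 130.1]), array([19.3, 75.1]), np.float64(84.8)]
scene rack 0.81 [233. 153. 308. 215.] [array([272.6, 180.8]), array([74.4, 39.4]), np.float64(36.9)]
scene box_mid 0.71 [191. 193. 237. 219.] [array([215.6, 207.7]), array([15.4, 43.3]), np.float64(61.4)]
scene box_mid 0.7 [177. 157. 214. 173.] [array([196.1, 163.7]), array([15.9, 38.4]), np.float64(87.3)]
scene box_mid 0.55 [153. 188. 169. 224.] [array([160.7, 204.6]), array([14.7, 38. ]), np.float64(7.8)]
scene mortar 0.96 [132. 246. 182. 297.] [array([156. , 271.5]), array([47., 46.]), np.float64(90.0)]
scene mortar 0.74 [337. 140. 370. 197.] [array([356.8, 168.8]), array([23.4, 54.7]), np.float64(18.4)]
scene bowls 0.73 [298. 105. 352. 149.] [array([325. , 126.5]), array([41., 52.]), np.float64(90.0)]
scene chopstick_holder 0.57 [337. 140. 373. 199.] [array([357.7, 167.4]), array([23. , 59.8]), np.float64(15.3)]
scene spatula 0.6 [257. 229. 327. 281.] [array([286.4, 255.4]), array([20.5, 80.2]), np.float64(56.3)]
```

View pics/a.png

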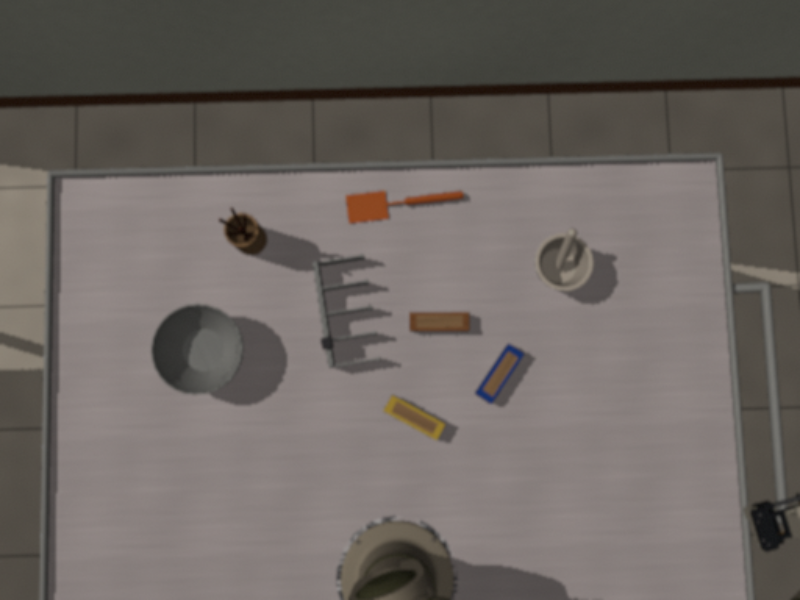

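View pics/b.png

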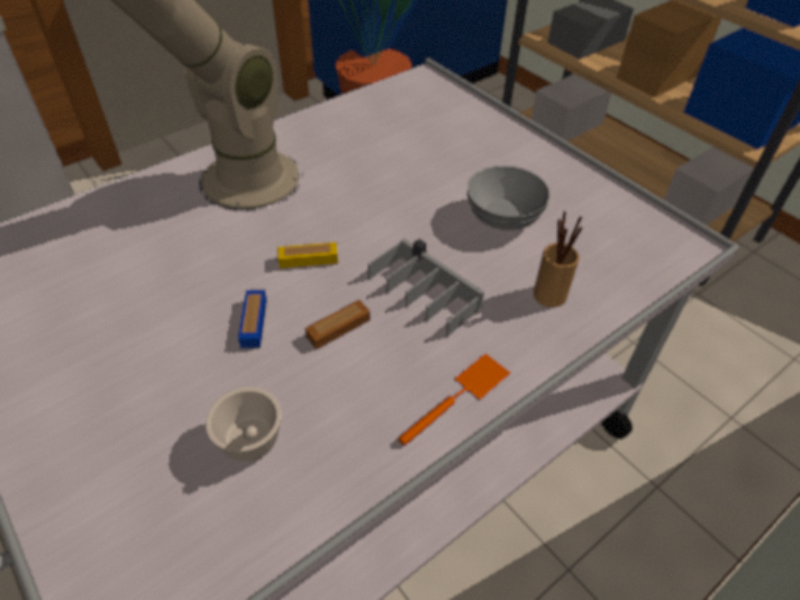

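The top view shows three box-shaped things: plain brown at about (440,321), blue-edged at (500,374) and yellow-edged at (415,417), in 800x600 pixels. The brown one is box_mid: it is plain wood, lies before the mouths and runs roughly along rack y, while the coloured ones are look-alikes. The rail runs from about (318,262) to (333,365), with the marker at about (327,342). I'll confirm in a crop and compute positions.

Run:
```python
from h import *
k=.64
for n,u,v,z in[("railfar",319,262,.05),("railnear",333,365,.05),("marker",327,342,.0725),("box",440,319,.032),("boxL",410,320,.032),("boxR",469,319,.032),("blue",500,372,.032),("yel",415,415,.032),("mortar",565,263,.07),("bowl",197,349,.08)]:
  print(n,np.round(ray("top",u*k,v*k,z),3))
print(np.round(np.array(cams.camera_info("wrist")["camera_from_world"]),2).tolist(),cams.camera_info("wrist")["camera_matrix"])
a=cams.read_camera("top")[150:290,180:345]
cv2.imwrite("pics/c.png",cv2.cvtColor(cv2.resize(a,(700,594),interpolation=2),4))
```

```text
railfar [0.675 0.148 0.05 ]
railnear [0.454 0.122 0.05 ]
marker [0.502 0.132 0.073]
box [ 0.546 -0.109  0.032]
boxL [ 0.546 -0.044  0.032]
boxR [ 0.545 -0.171  0.032]
blue [ 0.429 -0.233  0.032]
yel [ 0.343 -0.049  0.032]
mortar [ 0.655 -0.375  0.07 ]
bowl [0.494 0.402 0.08 ]
[[0.24, -0.97, -0.0, -0.73], [-0.94, -0.23, 0.26, -0.03], [-0.26, -0.06, -0.96, 0.39], [0.0, 0.0, 0.0, 1.0]] [[345.76015086   0.         250.00501692]
 [  0.         345.76015086 203.68945318]
 [  0.           0.           1.        ]]
```

View pics/c.png

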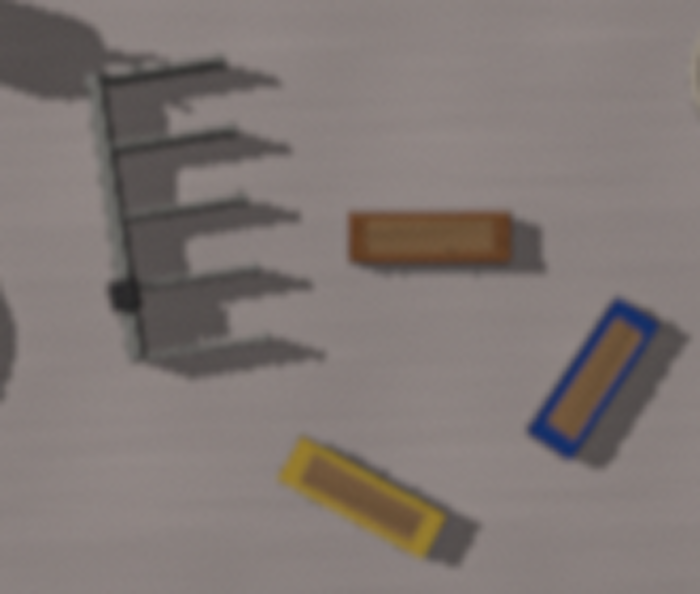

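The crop confirms it: the plain brown box is at crop (430,237), with blue and yellow look-alikes beside it. I'm moving above the rack for a closer wrist view.

>>> {"api": "carry_out", "payload": {"targets": [{"dx": 0.06, "dy": 0.04, "dz": 0.01, "spin": -1.2}, {"dx": 0.06, "dy": 0.04, "dz": 0.01, "spin": -1.2}, {"dx": 0.06, "dy": 0.04, "dz": 0.01, "spin": -1.2}, {"dx": 0.06, "dy": 0.04, "dz": 0.01, "spin": -1.2}, {"dx": 0.06, "dy": 0.04, "spin": -1.2}, {"dx": 0.06, "dy": 0.04, "spin": -1.0}, {"dy": 0.055}, {"dy": 0.055}, {"dy": 0.055}, {"dy": 0.055}, {"dy": 0.055}, {"dy": 0.055}, {"dy": 0.055}, {"dy": 0.055}, {"dy": 0.055}, {}, {}], "jaw": 1, "newtons": 10}}

```text
invalid input
```

Run:
```python
from h import *
s=env.state();print(s['time_s'],s['ee_pos'],s['tool_rot'],s['width'],np.abs(s['qvel']).max())
a=cams.read_camera("wrist");cv2.imwrite("pics/d_raw.png",cv2.cvtColor(a,4))
cv2.imwrite("pics/d.png",cv2.cvtColor(cv2.resize(a,(800,600)),4))
for q in("rack","marker","box_mid"):
    for r in models.silhouettes("wrist",q):
      m=r["pixels"].astype(np.uint8);print(q,round(r["confidence"],2),np.round(r["extent"]),[np.round(x,1) for x in cv2.minAreaRect(cv2.findNonZero(m))])
```

```text
0.85 [ 0.17078349 -0.70460704  0.21864949] [3.14156583e+00 5.14328308e-05 2.37844782e-01] 0.09303258729421825 0.0019018393987372435
```

View pics/d.png

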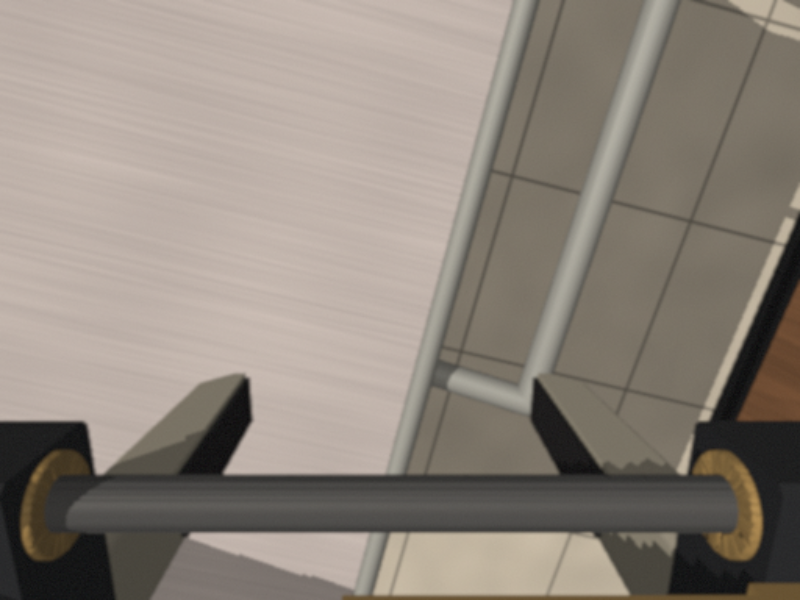

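The view shows only the trolley edge at the start pose, because the move was refused. I'll resend it with every field filled in.

>>> {"api": "carry_out", "payload": {"targets": [{"dx": 0.06, "dy": 0.04, "dz": 0.02, "spin": -1.2}, {"dx": 0.06, "dy": 0.04, "dz": 0.02, "spin": -1.2}, {"dx": 0.06, "dy": 0.04, "dz": 0.02, "spin": -1.2}, {"dx": 0.06, "dy": 0.04, "dz": 0.02, "spin": -1.2}, {"dx": 0.06, "dy": 0.04, "dz": 0.02, "spin": -1.2}, {"dx": 0.0, "dy": 0.055, "dz": 0.0, "spin": -1.0}, {"dx": 0.0, "dy": 0.055, "dz": 0.0, "spin": 0.0}, {"dx": 0.0, "dy": 0.055, "dz": 0.0, "spin": 0.0}, {"dx": 0.0, "dy": 0.055, "dz": 0.0, "spin": 0.0}, {"dx": 0.0, "dy": 0.055, "dz": 0.0, "spin": 0.0}, {"dx": 0.0, "dy": 0.055, "dz": 0.0, "spin": 0.0}, {"dx": 0.0, "dy": 0.055, "dz": 0.0, "spin": 0.0}, {"dx": 0.0, "dy": 0.055, "dz": 0.0, "spin": 0.0}, {"dx": 0.0, "dy": 0.055, "dz": 0.0, "spin": 0.0}, {"dx": 0.0, "dy": 0.04, "dz": 0.0, "spin": 0.0}, {"dx": 0.0, "dy": 0.0, "dz": 0.0, "spin": 0.0}, {"dx": 0.0, "dy": 0.0, "dz": 0.0, "spin": 0.0}], "jaw": 1, "newtons": 10}}

```text
time_s: 3.18
ee_pos: [0.4213, -0.0032, 0.3022]
tool_rot: [3.141, -0.0, 0.115]
wrist_force: [0.1, -0.4, -0.3]
width: 0.0008
gripper_force: 0.0
```

Run:
```python
from h import *
a=cams.read_camera("wrist");cv2.imwrite("pics/e_raw.png",cv2.cvtColor(a,4))
i=cams.camera_info("wrist");np.savez("w1.npz",K=i["camera_matrix"],T=i["camera_from_world"])
s=env.state();print(s['time_s'],s['ee_pos'],np.abs(s['qvel']).max())
cv2.imwrite("pics/e.png",cv2.cvtColor(cv2.resize(a,(800,600)),4))
for q in("rack","marker","box_mid"):
    for r in models.silhouettes("wrist",q):
      m=r["pixels"].astype(np.uint8);print(q,round(r["confidence"],2),np.round(r["extent"]),[np.round(x,1) for x in cv2.minAreaRect(cv2.findNonZero(m))])
```

```text
3.225 [ 0.42130812 -0.0035941   0.30216456] 0.010373252986752013
rack 0.96 [124.   0. 234. 135.] [array([177.6,  67.1]), array([135.3, 109.5]), np.float64(89.4)]
marker 0.77 [124.  74. 153. 101.] [array([137.5,  88. ]), array([24., 29.]), np.float64(90.0)]
box_mid 0.91 [372. 136. 476. 230.] [array([423.7, 181. ]), array([ 38.5, 108.4]), np.float64(47.3)]
box_mid 0.85 [228. 194. 320. 269.] [array([273.8, 230.1]), array([96.2, 33.4]), np.float64(36.4)]
box_mid 0.68 [288.  54. 402. 104.] [array([345.9,  79.2]), array([110.5,  37.1]), np.float64(8.7)]
```

View pics/e.png

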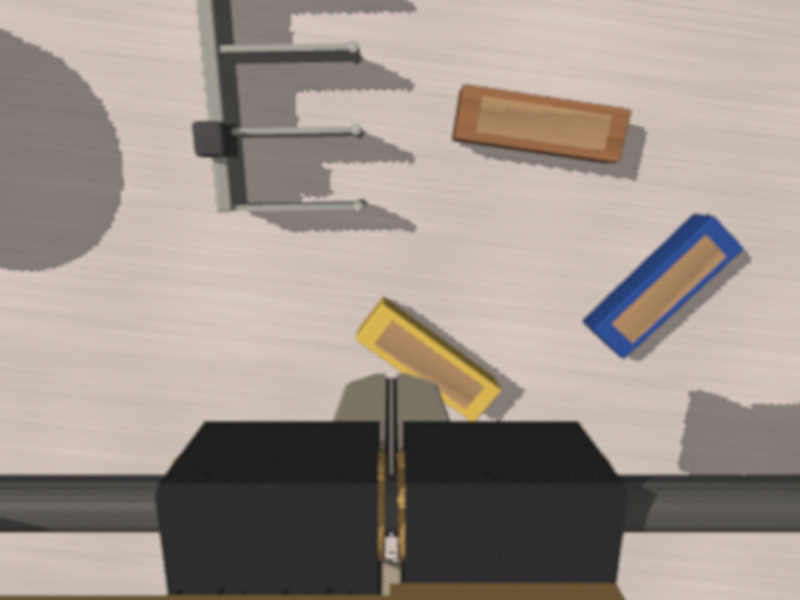

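The wrist view shows bar tops at (354,46), (359,130) and (361,205), the marker at about (211,138), and the brown box with corners near (463,86), (630,109), (617,162) and (454,138).

```bash
cat >> h.py <<'E'
def rk(p,P): # world->rack ; P=(x,y,yaw)
    d=np.array(p)[:2]-P[:2];c,s=np.cos(P[2]),np.sin(P[2]);return np.array([c*d[0]+s*d[1],-s*d[0]+c*d[1]])
def wr(q,P):
    c,s=np.cos(P[2]),np.sin(P[2]);return np.array([P[0]+c*q[0]-s*q[1],P[1]+s*q[0]+c*q[1]])
E
python3 - <<'E'
from h import *
from scipy.optimize import least_squares
k=.64
obs=[(354,46,-.0,-.056,.046),(358,130,-.056,-.056,.046),(361,205,-.112,-.056,.046),(218,211,-.114,.056,.05),(233,208,-.114,.044,.05)]
W=[ray("wrist",u*k,v*k,z)[:2] for u,v,x,y,z in obs]
f=lambda P:np.concatenate([wr((x,y),P)-w for (u,v,x,y,z),w in zip(obs,W)])
r=least_squares(f,[.57,.085,.117]);P=r.x;print("rack",P,np.round(r.fun*1e3,1));np.save("P.npy",P)
m=ray("wrist",211*k,138*k,.066);print("marker",m,rk(m,P))
C=[ray("wrist",u*k,v*k,.032) for u,v in[(463,86),(630,109),(617,162),(454,138)]]
# inner end, near top corners
print("boxcorners rack",[np.round(rk(c,P),4).tolist() for c in C],[np.round(c,3).tolist() for c in C])
print("start",wr((-.108,.05),P),"end",wr((.0085,.05),P),"home",wr((.028,-.021),P))
E
```

```text
rack [0.56900601 0.09404852 0.13794149] [ 1.1 -1.6  1.7 -0.9  0.2 -1.  -0.6  2.  -2.5  1.4]
marker [0.5011175  0.13338714 0.066     ] [-0.06183441  0.04829992]
boxcorners rack [[-0.0273, -0.1341], [-0.0466, -0.2607], [-0.085, -0.2542], [-0.0642, -0.1276]] [[0.56, -0.042, 0.032], [0.559, -0.171, 0.032], [0.52, -0.169, 0.032], [0.523, -0.041, 0.032]]
start [0.45515667 0.1287231 ] end [0.57055005 0.14474237] home [0.59962764 0.07709812]
```

>>> {"api": "carry_out", "payload": {"targets": [{"dx": 0.01, "dy": 0.04, "dz": -0.03, "spin": 0.5}, {"dx": 0.01, "dy": 0.04, "dz": -0.04, "spin": 0.5}, {"dx": 0.01, "dy": 0.04, "dz": -0.04, "spin": 0.0}, {"dx": 0.005, "dy": 0.013, "dz": -0.04, "spin": 0.0}, {"dx": 0.0, "dy": 0.0, "dz": -0.04, "spin": 0.0}, {"dx": 0.0, "dy": 0.0, "dz": -0.03, "spin": 0.0}, {"dx": 0.0, "dy": 0.0, "dz": -0.01, "spin": 0.0}, {"dx": 0.0, "dy": 0.0, "dz": 0.0, "spin": 0.0}, {"dx": 0.0, "dy": 0.0, "dz": 0.0, "spin": 0.0}]}}

```text
time_s: 4.5
ee_pos: [0.457, 0.1304, 0.0731]
tool_rot: [-3.141, -0.002, 0.133]
wrist_force: [-0.4, -0.5, 0.4]
width: 0.0004
gripper_force: 0.0
```

>>> {"api": "carry_out", "payload": {"targets": [{"dx": 0.0, "dy": 0.0, "dz": -0.012, "spin": 0.0}, {"dx": 0.01, "dy": 0.001, "dz": 0.0, "spin": 0.0}, {"dx": 0.01, "dy": 0.0015, "dz": 0.0, "spin": 0.0}, {"dx": 0.01, "dy": 0.001, "dz": 0.0, "spin": 0.0}, {"dx": 0.01, "dy": 0.0015, "dz": 0.0, "spin": 0.0}, {"dx": 0.01, "dy": 0.001, "dz": 0.0, "spin": 0.0}, {"dx": 0.01, "dy": 0.0015, "dz": 0.0, "spin": 0.0}, {"dx": 0.01, "dy": 0.0015, "dz": 0.0, "spin": 0.0}, {"dx": 0.01, "dy": 0.0015, "dz": 0.0, "spin": 0.0}, {"dx": 0.008, "dy": 0.001, "dz": 0.0, "spin": 0.0}, {"dx": 0.006, "dy": 0.001, "dz": 0.0, "spin": 0.0}, {"dx": 0.004, "dy": 0.0, "dz": 0.0, "spin": 0.0}, {"dx": 0.0, "dy": 0.0, "dz": 0.0, "spin": 0.0}, {"dx": 0.0, "dy": 0.0, "dz": 0.0, "spin": 0.0}]}}

```text
time_s: 6.25
ee_pos: [0.5546, 0.1431, 0.0603]
tool_rot: [-3.141, -0.001, 0.133]
wrist_force: [-0.4, 0.5, 0.3]
width: 0.0001
gripper_force: 0.0
```

Run:
```python
from h import *
P=np.load("P.npy");s=env.state();e=s['ee_pos'];print(e,s['wrist_force'],"tcp rack",rk(e,P))
a=cams.read_camera("wrist")
for r in models.silhouettes("wrist","marker"):
  x=r["extent"];print("w",r["confidence"],x)
a=cams.read_camera("top")
for r in models.silhouettes("top","marker"):
  x=r["extent"];print("t",r["confidence"],x,rk(ray("top",(x[0]+x[2])/2,(x[1]+x[3])/2,.066),P))
```

```text
[0.55455878 0.14314925 0.06026346] [-0.43286166  0.50390461  0.25740084] tcp rack [-0.00755843  0.05062089]
w 0.71 [231.2, 179.9, 279.2, 244.7]
```

Run:
```python
from h import *
a=cams.read_camera("wrist");cv2.imwrite("pics/f.png",cv2.cvtColor(cv2.resize(a,(800,600)),4))
P=np.load("P.npy")
for x in(.016,.028,.04):print(x,proj("wrist",[*wr((x,.05),P),.0725])/.64)
```

```text
0.016 [391.21996288 339.86530473]
0.028 [391.04551941 300.87893821]
0.04 [390.86397266 260.30505881]
```

View pics/f.png

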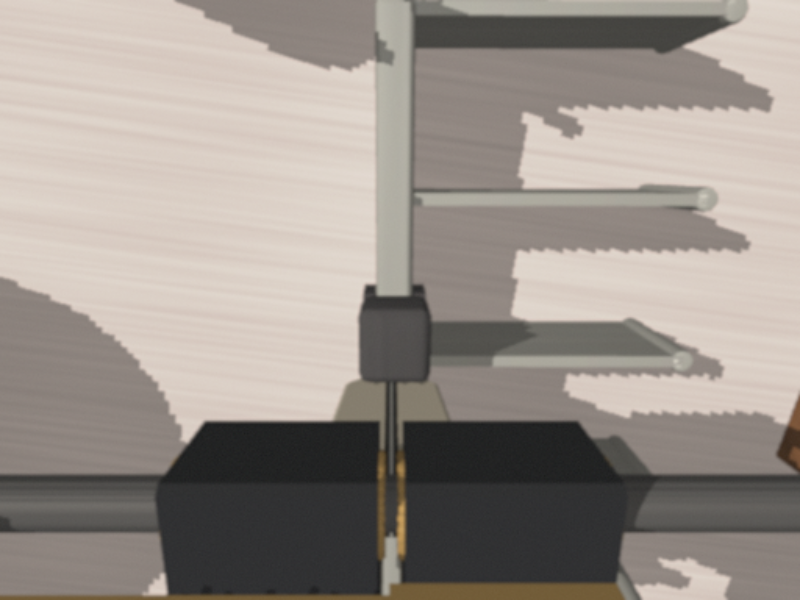

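The view shows bar tops at (736,8), (707,198) and (682,360), which are dividers +112, +56 and 0. The marker top spans rows 304-381, so it's near rack x 13 mm and needs about 15 mm more.

Run:
```python
from h import *
from scipy.optimize import least_squares
k=.64
obs=[(736,8,.112,-.056,.046),(707,198,.056,-.056,.046),(682,360,0,-.056,.046),(376,150,None,.056,.05),(413,150,None,.044,.05)]
W=[ray("wrist",u*k,v*k,z) for u,v,x,y,z in obs]
def f(P):
  o=[]
  for (u,v,x,y,z),w in zip(obs,W):
    q=rk(w,P); o.append(q[1]-y)
    if x is not None:o.append(q[0]-x)
  return np.array(o)
r=least_squares(f,np.load("P.npy"));P=r.x;print(np.load("P.npy"),P,np.round(r.fun*1e3,1));np.save("P2.npy",P)
for v in(304,342,381):print("m",rk(ray("wrist",394*k,v*k,.0725),P))
print("tcp",rk(env.state()['ee_pos'],P),"home",wr((.028,-.021),P))
```

```text
[0.56900601 0.09404852 0.13794149] [0.56927072 0.09615314 0.121327  ] [ 2.  -0.2  1.4  0.1  0.9  0.  -2.4 -1.9]
m [0.02571528 0.04752074]
m [0.01398896 0.04736004]
m [0.00146956 0.04718847]
tcp [-0.00911784  0.04829267] home [0.59960651 0.07869634]
```

>>> {"api": "carry_out", "payload": {"targets": [{"dx": 0.005, "dy": 0.0006, "dz": 0.0, "spin": 0.0}, {"dx": 0.005, "dy": 0.0006, "dz": 0.0, "spin": 0.0}, {"dx": 0.004, "dy": 0.0005, "dz": 0.0, "spin": 0.0}, {"dx": 0.002, "dy": 0.0002, "dz": 0.0, "spin": 0.0}, {"dx": 0.0, "dy": 0.0, "dz": 0.0, "spin": 0.0}, {"dx": 0.0, "dy": 0.0, "dz": 0.0, "spin": 0.0}]}}

```text
time_s: 7.25
ee_pos: [0.5706, 0.1447, 0.0602]
tool_rot: [3.142, -0.001, 0.133]
wrist_force: [-0.2, 0.4, 0.1]
width: 0.0008
gripper_force: 0.0
```

Run:
```python
from h import *
P=np.load("P2.npy");s=env.state();print(rk(s['ee_pos'],P))
a=cams.read_camera("wrist");cv2.imwrite("pics/g.png",cv2.cvtColor(a[130:290,150:370],4))
for r in models.silhouettes("wrist","marker"):
  x=r["extent"];print("w",r["confidence"],x)
# dark block top face rows along column
g=a[150:270,252].mean(1);print(np.round(g).astype(int).tolist())
for x in(.016,.028,.04):print(x,proj("wrist",[*wr((x,.05),P),.0725]))
```

```text
[0.0072274  0.04807153]
w 0.76 [232.0, 179.3, 275.1, 245.4]
[173, 172, 172, 174, 174, 173, 173, 174, 174, 175, 174, 173, 172, 172, 174, 174, 172, 173, 174, 172, 173, 174, 173, 172, 172, 172, 172, 172, 173, 173, 172, 172, 171, 172, 173, 173, 172, 173, 173, 160, 118, 70, 52, 52, 54, 53, 54, 57, 62, 70, 76, 80, 80, 80, 80, 83, 82, 84, 82, 83, 82, 82, 83, 83, 82, 83, 82, 82, 81, 81, 83, 81, 82, 82, 80, 81, 81, 83, 81, 80, 80, 81, 82, 80, 82, 80, 81, 80, 80, 81, 81, 79, 75, 71, 62, 56, 53, 56, 55, 53, 51, 49, 49, 47, 50, 48, 50, 49, 48, 50, 48, 47, 47, 44, 45, 47, 49, 47, 49, 49]
0.016 [245.79822892 247.06772282]
0.028 [246.01898823 223.28726913]
0.04 [246.2485161  198.56225575]
```

Marker top now spans rows 199-243 against an expected 198.6-247 for 28 mm, so it's over the middle of the third gap. Next I back off, open the jaws and set both fingers behind the box's near long side.

>>> {"api": "carry_out", "payload": {"targets": [{"dx": -0.006, "dy": -0.001, "dz": 0.0, "spin": 0.0}, {"dx": -0.01, "dy": 0.0, "dz": 0.03, "spin": 0.0}, {"dx": 0.0, "dy": 0.0, "dz": 0.045, "spin": 0.0}, {"dx": -0.01, "dy": -0.03, "dz": 0.02, "spin": 0.0}, {"dx": -0.01, "dy": -0.05, "dz": 0.0, "spin": 0.0}, {"dx": -0.01, "dy": -0.05, "dz": 0.0, "spin": 0.0}, {"dx": -0.01, "dy": -0.05, "dz": 0.0, "spin": 0.0}, {"dx": -0.01, "dy": -0.05, "dz": 0.0, "spin": 0.0}, {"dx": -0.02, "dy": -0.027, "dz": 0.0, "spin": 0.0}, {"dx": 0.0, "dy": 0.0, "dz": 0.0, "spin": 0.0}, {"dx": 0.0, "dy": 0.0, "dz": 0.0, "spin": 0.0}]}}

```text
time_s: 8.72
ee_pos: [0.4846, -0.1126, 0.1553]
tool_rot: [-3.141, -0.001, 0.133]
wrist_force: [0.5, -0.1, 0.7]
width: 0.0005
gripper_force: 0.0
```

>>> {"api": "carry_out", "payload": {"targets": [{"dx": 0.0, "dy": 0.0, "dz": 0.0, "spin": 0.0}, {"dx": 0.0, "dy": 0.0, "dz": 0.0, "spin": 0.0}, {"dx": 0.0, "dy": 0.0, "dz": 0.0, "spin": 0.0}, {"dx": 0.0, "dy": 0.0, "dz": 0.0, "spin": 0.0}, {"dx": 0.0, "dy": 0.0, "dz": 0.0, "spin": 0.0}, {"dx": 0.0, "dy": 0.0, "dz": 0.0, "spin": 0.0}], "jaw": 0}}

```text
time_s: 9.48
ee_pos: [0.4843, -0.1132, 0.1551]
tool_rot: [-3.142, 0.0, 0.133]
wrist_force: [1.1, 0.0, 0.9]
width: 0.056
gripper_force: 0.0
```

Run:
```python
from h import *
P=np.load("P2.npy");s=env.state();print(s['time_s'],s['width'],s['ee_pos'],rk(s['ee_pos'],P))
a=cams.read_camera("wrist");cv2.imwrite("pics/h.png",cv2.cvtColor(cv2.resize(a,(800,600)),4))
```

```text
9.475 0.05603829073218079 [ 0.48432743 -0.11318496  0.15513367] [-0.10965496 -0.19751859]
```

View pics/h.png

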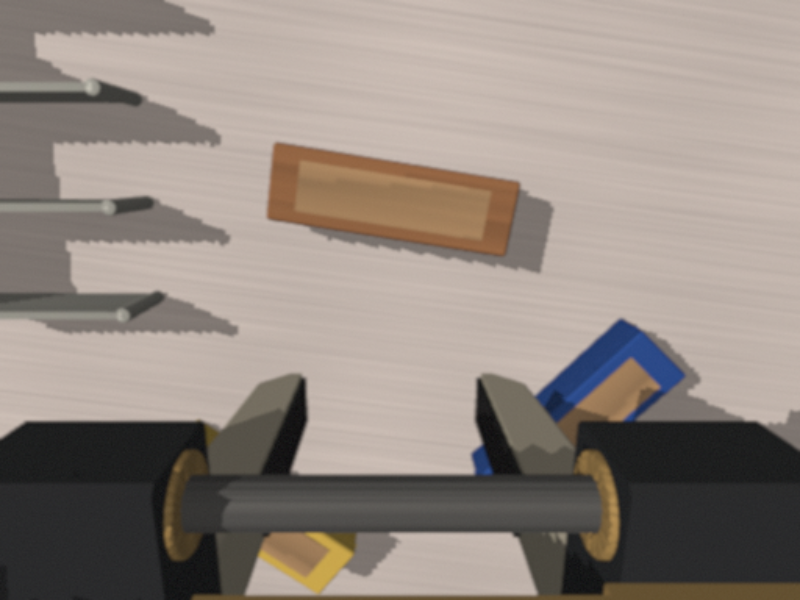

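The brown box has corners at (274,143), (519,182), (505,254) and (268,217). Blue's nearest edge runs from (621,320) to (472,455), so I'm checking that the outer finger clears it.

Run:
```python
from h import *
k=.64;P=np.load("P2.npy")
for n,u,v in[("b1",274,143),("b2",519,182),("b3",505,254),("b4",268,217),("blue",621,320),("blue",472,455),("yel",353,540)]:
  w=ray("wrist",u*k,v*k,.032);print(n,np.round(w,3),np.round(rk(w,P),4))
print([ray("wrist",u*k,v*k,.046).round(4).tolist()+np.round(rk(ray("wrist",u*k,v*k,.046),P),4).tolist() for u,v in((92,87),(108,206),(123,315))])
```

```text
b1 [ 0.562 -0.043  0.032] [-0.0241 -0.1371]
b2 [ 0.56  -0.171  0.032] [-0.042  -0.2636]
b3 [ 0.522 -0.17   0.032] [-0.0796 -0.2589]
b4 [ 0.524 -0.043  0.032] [-0.0615 -0.1322]
blue [ 0.494 -0.241  0.032] [-0.1157 -0.326 ]
blue [ 0.4   -0.174  0.032] [-0.2003 -0.2474]
yel [ 0.332 -0.11   0.032] [-0.2605 -0.1759]
[[0.5754, 0.0416, 0.046, -0.0005, -0.0549], [0.5206, 0.0343, 0.046, -0.0558, -0.0555], [0.4646, 0.0267, 0.046, -0.1123, -0.0563]]
```

>>> {"api": "carry_out", "payload": {"targets": [{"dx": 0.0, "dy": 0.0, "dz": -0.04, "spin": -0.6}, {"dx": 0.0, "dy": 0.0, "dz": -0.04, "spin": 0.0}, {"dx": 0.0, "dy": 0.0, "dz": -0.035, "spin": 0.0}, {"dx": 0.0, "dy": 0.0, "dz": -0.018, "spin": 0.0}, {"dx": 0.0, "dy": 0.0, "dz": -0.008, "spin": 0.0}, {"dx": 0.0, "dy": 0.0, "dz": 0.0, "spin": 0.0}]}}

```text
time_s: 10.28
ee_pos: [0.4843, -0.1131, 0.014]
tool_rot: [-3.142, 0.001, 0.123]
wrist_force: [0.2, 0.4, -0.1]
width: 0.0929
gripper_force: 0.0
```

>>> {"api": "carry_out", "payload": {"targets": [{"dx": 0.01, "dy": 0.001, "dz": 0.0, "spin": 0.0}, {"dx": 0.01, "dy": 0.0013, "dz": 0.0, "spin": 0.0}, {"dx": 0.01, "dy": 0.0012, "dz": 0.0, "spin": 0.0}, {"dx": 0.01, "dy": 0.0012, "dz": 0.0, "spin": 0.0}, {"dx": 0.01, "dy": 0.0012, "dz": 0.0, "spin": 0.0}, {"dx": 0.01, "dy": 0.0012, "dz": 0.0, "spin": 0.0}, {"dx": 0.01, "dy": 0.0012, "dz": 0.0, "spin": 0.0}, {"dx": 0.01, "dy": 0.0012, "dz": 0.0, "spin": 0.0}, {"dx": 0.01, "dy": 0.0012, "dz": 0.0, "spin": 0.0}, {"dx": 0.007, "dy": 0.001, "dz": 0.0, "spin": 0.0}, {"dx": 0.005, "dy": 0.0006, "dz": 0.0, "spin": 0.0}, {"dx": 0.003, "dy": 0.0004, "dz": 0.0, "spin": 0.0}, {"dx": 0.0, "dy": 0.0, "dz": 0.0, "spin": 0.0}, {"dx": 0.0, "dy": 0.0, "dz": 0.0, "spin": 0.0}]}}

```text
time_s: 12.02
ee_pos: [0.5895, -0.1004, 0.0142]
tool_rot: [3.142, -0.001, 0.123]
wrist_force: [-0.2, 0.0, 0.6]
width: 0.093
gripper_force: 0.0
```

Run:
```python
from h import *
P=np.load("P2.npy");s=env.state();print(s['time_s'],s['width'],s['ee_pos'],rk(s['ee_pos'],P),s['wrist_force'],s['tool_rot'])
a=cams.read_camera("wrist");cv2.imwrite("pics/i.png",cv2.cvtColor(cv2.resize(a,(800,600)),4))
```

```text
12.025 0.0930095136374941 [ 0.58953419 -0.10044113  0.01422745] [-0.00367921 -0.19760157] [-0.24123833  0.03482209  0.55476106] [ 3.14159194e+00 -5.45982241e-04  1.22631769e-01]
```

View pics/i.png

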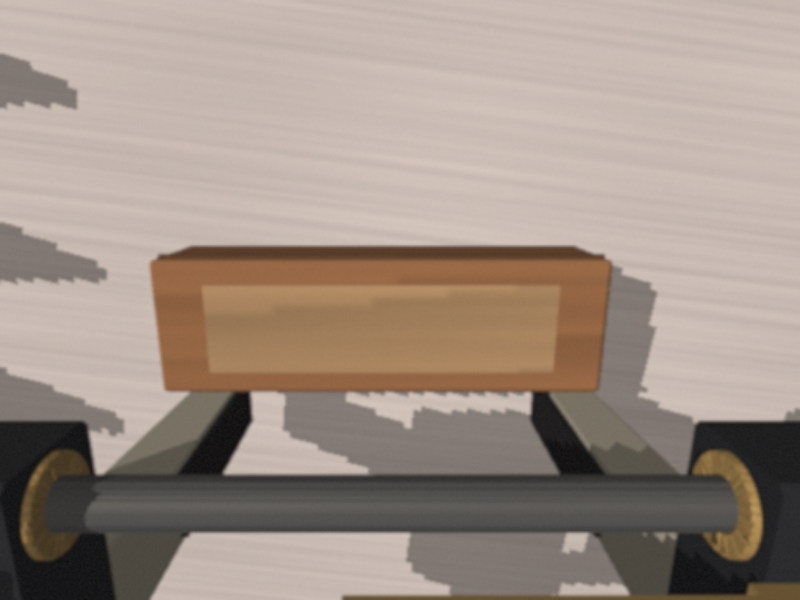

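Box is square against both fingers, with top corners at (152,262), (610,262), (600,390) and (165,390).

Run:
```python
from h import *
k=.64;P=np.load("P2.npy")
q=np.array([rk(ray("wrist",u*k,v*k,.032),P) for u,v in((152,262),(610,262),(600,390),(165,390))]);print(q.round(4),q.mean(0))
```

```text
[[ 0.0443 -0.1315]
 [ 0.0445 -0.2587]
 [ 0.0063 -0.2599]
 [ 0.0061 -0.1309]] [ 0.02530202 -0.19522563]
```

>>> {"api": "carry_out", "payload": {"targets": [{"dx": 0.003, "dy": 0.0004, "dz": 0.0, "spin": 0.0}, {"dx": 0.0, "dy": 0.0, "dz": 0.0, "spin": 0.0}, {"dx": -0.01, "dy": -0.001, "dz": 0.0, "spin": 0.0}, {"dx": -0.01, "dy": -0.001, "dz": 0.0, "spin": 0.0}, {"dx": 0.0, "dy": 0.0, "dz": 0.04, "spin": 0.0}, {"dx": 0.0, "dy": 0.0, "dz": 0.05, "spin": 0.0}, {"dx": 0.0, "dy": 0.0, "dz": 0.05, "spin": 0.0}]}}

```text
time_s: 12.95
ee_pos: [0.5713, -0.1022, 0.1554]
tool_rot: [-3.142, 0.001, 0.123]
wrist_force: [0.7, 0.3, 0.0]
width: 0.093
gripper_force: 0.0
```

>>> {"api": "carry_out", "payload": {"targets": [{"dx": 0.007, "dy": -0.011, "dz": 0.0, "spin": 10}, {"dx": 0.007, "dy": -0.011, "dz": 0.0, "spin": 10}, {"dx": 0.007, "dy": -0.011, "dz": 0.0, "spin": 10}, {"dx": 0.007, "dy": -0.011, "dz": 0.0, "spin": 10}, {"dx": 0.007, "dy": -0.011, "dz": 0.0, "spin": 10}, {"dx": 0.007, "dy": -0.011, "dz": 0.0, "spin": 10}, {"dx": 0.007, "dy": -0.011, "dz": 0.0, "spin": 10}, {"dx": 0.007, "dy": -0.011, "dz": 0.0, "spin": 10}, {"dx": 0.005, "dy": -0.01, "dz": 0.0, "spin": 10}, {"dx": 0.0, "dy": 0.0, "dz": 0.0, "spin": 0.0}, {"dx": 0.0, "dy": 0.0, "dz": 0.0, "spin": 0.0}], "jaw": 0.8}}

```text
time_s: 14.32
ee_pos: [0.6327, -0.1996, 0.154]
tool_rot: [-3.141, -0.0, 1.69]
wrist_force: [0.4, -0.1, -0.5]
width: 0.0187
gripper_force: 0.0
```

Run:
```python
from h import *
P=np.load("P2.npy");s=env.state();print(s['time_s'],s['width'],s['ee_pos'],rk(s['ee_pos'],P),s['tool_rot'],s['joint_pos'][-1])
a=cams.read_camera("wrist");cv2.imwrite("pics/j.png",cv2.cvtColor(cv2.resize(a,(800,600)),4))
```

```text
14.325 0.018692738928077664 [ 0.63268198 -0.19959233  0.15397966] [ 0.02715117 -0.30124606] [-3.14115852e+00 -2.88188372e-04  1.68999806e+00] -0.18773444331093625
```

View pics/j.png

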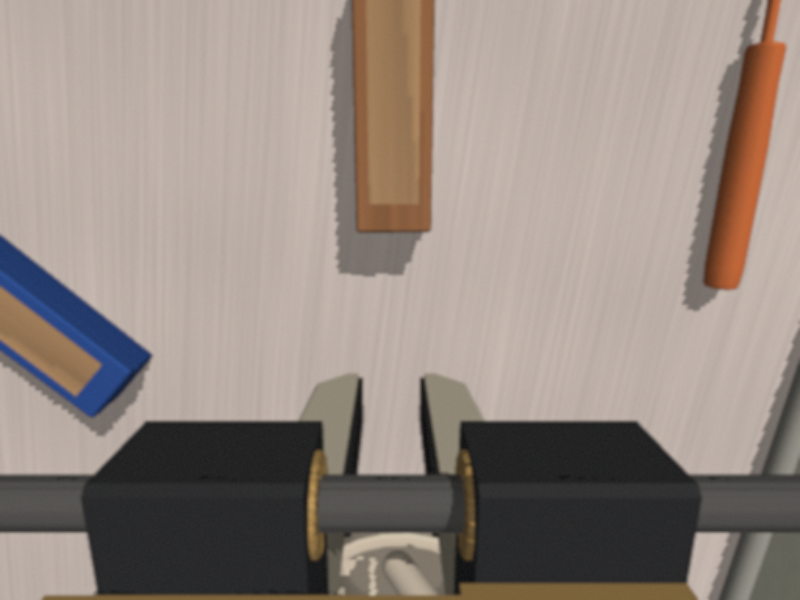

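Box end is at (357-430, 231), centred ahead of the fingers. I'll lower and push along rack y up to the mouth.

>>> {"api": "carry_out", "payload": {"targets": [{"dx": 0.001, "dy": 0.0, "dz": -0.04, "spin": 0.0}, {"dx": 0.0, "dy": 0.0, "dz": -0.04, "spin": 0.0}, {"dx": 0.0, "dy": 0.0, "dz": -0.035, "spin": 0.0}, {"dx": 0.0, "dy": 0.0, "dz": -0.018, "spin": 0.0}, {"dx": 0.0, "dy": 0.0, "dz": -0.007, "spin": 0.0}, {"dx": -0.0012, "dy": 0.01, "dz": 0.0, "spin": 0.0}, {"dx": -0.0012, "dy": 0.01, "dz": 0.0, "spin": 0.0}, {"dx": -0.0012, "dy": 0.01, "dz": 0.0, "spin": 0.0}, {"dx": -0.0012, "dy": 0.01, "dz": 0.0, "spin": 0.0}, {"dx": -0.0012, "dy": 0.01, "dz": 0.0, "spin": 0.0}, {"dx": -0.0012, "dy": 0.01, "dz": 0.0, "spin": 0.0}, {"dx": -0.0012, "dy": 0.01, "dz": 0.0, "spin": 0.0}, {"dx": -0.0012, "dy": 0.01, "dz": 0.0, "spin": 0.0}, {"dx": -0.0012, "dy": 0.01, "dz": 0.0, "spin": 0.0}, {"dx": 0.0, "dy": 0.0, "dz": 0.0, "spin": 0.0}]}}

```text
time_s: 16.25
ee_pos: [0.6234, -0.1084, 0.0142]
tool_rot: [3.142, -0.001, 1.695]
wrist_force: [0.7, -0.4, -0.2]
width: 0.0186
gripper_force: 0.0
```

Run:
```python
from h import *
P=np.load("P2.npy");s=env.state();print(s['time_s'],rk(s['ee_pos'],P),s['ee_pos'],s['wrist_force'])
a=cams.read_camera("wrist");cv2.imwrite("pics/k.png",cv2.cvtColor(cv2.resize(a,(800,600)),4))
for x,y in((.008,-.07),(.048,-.07),(.004,-.056),(.052,-.056)):print(x,y,proj("wrist",[*wr((x,y),P),.032 if y<-.06 else .046])/.64)
```

```text
16.25 [ 0.02898519 -0.20956532] [ 0.62340644 -0.10836358  0.01415198] [ 0.7319476  -0.43692138 -0.16128607]
0.008 -0.07 [ 303.96449482 -130.32827015]
0.048 -0.07 [ 475.86244739 -129.83501953]
0.004 -0.056 [ 270.47747154 -250.36229019]
0.052 -0.056 [ 509.42349859 -249.66036173]
```

View pics/k.png

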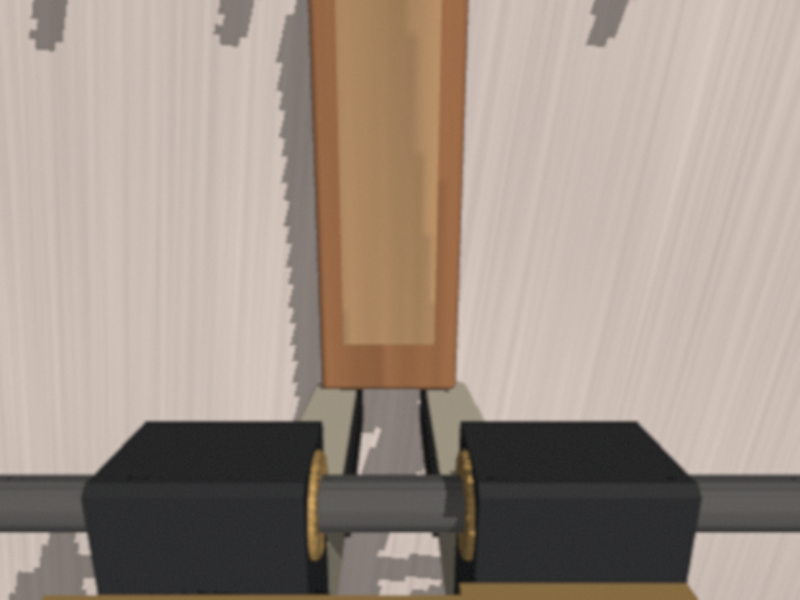

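The box runs straight ahead with edges (310,0)-(322,385) on the left and (468,0)-(456,385) on the right. That was the last picture, so numbers only from here.

Run:
```python
from h import *
k=.64;P=np.load("P2.npy")
print(np.array([rk(ray("wrist",u*k,v*k,.032),P) for u,v in((310.5,0),(322.5,386),(467.5,0),(456,386))]).round(4))
```

```text
[[ 0.0085 -0.0971]
 [ 0.0084 -0.1989]
 [ 0.0471 -0.097 ]
 [ 0.0478 -0.1988]]
```

>>> {"api": "carry_out", "payload": {"targets": [{"dx": -0.0012, "dy": 0.01, "dz": 0.0, "spin": 0.0}, {"dx": -0.0012, "dy": 0.01, "dz": 0.0, "spin": 0.0}, {"dx": -0.0012, "dy": 0.01, "dz": 0.0, "spin": 0.0}, {"dx": -0.0012, "dy": 0.01, "dz": 0.0, "spin": 0.0}, {"dx": -0.0012, "dy": 0.01, "dz": 0.0, "spin": 0.0}, {"dx": -0.0012, "dy": 0.01, "dz": 0.0, "spin": 0.0}, {"dx": -0.0012, "dy": 0.01, "dz": 0.0, "spin": 0.0}, {"dx": -0.0012, "dy": 0.01, "dz": 0.0, "spin": 0.0}, {"dx": -0.0012, "dy": 0.01, "dz": 0.0, "spin": 0.0}, {"dx": -0.0012, "dy": 0.01, "dz": 0.0, "spin": 0.0}, {"dx": -0.0007, "dy": 0.006, "dz": 0.0, "spin": 0.0}, {"dx": 0.0, "dy": 0.0, "dz": 0.0, "spin": 0.0}]}}

```text
time_s: 17.8
ee_pos: [0.6108, -0.0032, 0.0142]
tool_rot: [3.141, -0.0, 1.694]
wrist_force: [-0.6, 0.1, 0.6]
width: 0.0182
gripper_force: 0.0
```

>>> {"api": "carry_out", "payload": {"targets": [{"dx": -0.0003, "dy": 0.002, "dz": 0.0, "spin": 0.0}, {"dx": -0.0002, "dy": 0.002, "dz": 0.0, "spin": 0.0}, {"dx": 0.0, "dy": 0.0, "dz": 0.0, "spin": 0.0}]}}

```text
time_s: 18.18
ee_pos: [0.6103, -0.0002, 0.0141]
tool_rot: [-3.142, 0.0, 1.693]
wrist_force: [-0.4, -0.9, 0.7]
width: 0.0184
gripper_force: 0.3
```

Run:
```python
from h import *
P=np.load("P2.npy");s=env.state();print(s['time_s'],rk(s['ee_pos'],P),s['ee_pos'],s['wrist_force'])
for c in("wrist","top"):
  a=cams.read_camera(c)
  for q in("box_mid","marker"):
    for r in models.silhouettes(c,q):
      x=r["extent"];print(c,q,round(r["confidence"],2),np.round(x))
      if c=="top":print(rk(ray("top",(x[0]+x[2])/2,(x[1]+x[3])/2,.032),P))
      elif q=="box_mid":
        ys,xs=np.nonzero(r["pixels"])
        for v in(40,120,200,235):
          c_=xs[ys==v]
          if len(c_):print(v,rk(ray("wrist",c_.min(),v,.032),P),rk(ray("wrist",c_.max()+1,v,.032),P))
```

```text
18.175 [ 0.02908011 -0.10057312] [ 6.10309373e-01 -1.61098175e-04  1.41304802e-02] [-0.37612373 -0.94185753  0.74364281]
wrist box_mid 0.75 [200.   2. 302. 249.]
40 [ 0.00884959 -0.00136581] [ 0.04834274 -0.00131518]
120 [ 0.00897506 -0.03208736] [ 0.04871657 -0.03203457]
200 [ 0.00911632 -0.06667884] [ 0.04913749 -0.0666236 ]
235 [ 0.00904097 -0.08322185] [ 0.04882438 -0.08316594]
top box_mid 0.95 [245. 256. 284. 281.]
[-0.2509355  -0.11242055]
top box_mid 0.78 [211. 185. 239. 200.]
[ 0.02057252 -0.01701574]
top marker 0.38 [200. 190. 208. 197.]
[0.02625966 0.05192616]
```

>>> {"api": "carry_out", "payload": {"targets": [{"dx": -0.0002, "dy": 0.002, "dz": 0.0, "spin": 0.0}, {"dx": -0.0002, "dy": 0.001, "dz": 0.0, "spin": 0.0}, {"dx": 0.0, "dy": 0.0, "dz": 0.0, "spin": 0.0}]}}

```text
time_s: 18.85
ee_pos: [0.61, 0.0028, 0.0141]
tool_rot: [-3.142, 0.0, 1.693]
wrist_force: [0.5, -2.2, 0.3]
width: 0.0189
gripper_force: 1.0
```

>>> {"api": "carry_out", "payload": {"targets": [{"dx": -0.0002, "dy": 0.0015, "dz": 0.0, "spin": 0.0}, {"dx": 0.0, "dy": 0.0, "dz": 0.0, "spin": 0.0}]}}

```text
time_s: 19.1
ee_pos: [0.61, 0.0028, 0.0141]
tool_rot: [-3.141, 0.002, 1.692]
wrist_force: [0.5, -5.7, 0.4]
width: 0.0188
gripper_force: 3.0
```

>>> {"api": "carry_out", "payload": {"targets": [{"dx": -0.0002, "dy": 0.0015, "dz": 0.0, "spin": 0.0}, {"dx": 0.0, "dy": 0.0, "dz": 0.0, "spin": 0.0}]}}

```text
time_s: 19.35
ee_pos: [0.6099, 0.0028, 0.0142]
tool_rot: [-3.141, 0.004, 1.691]
wrist_force: [1.8, -8.8, 0.6]
width: 0.0183
gripper_force: 4.8
```

The box is hard against the back rail: the force rises while the position holds. Now I back off and rise clear.

>>> {"api": "carry_out", "payload": {"targets": [{"dx": 0.0005, "dy": -0.005, "dz": 0.0, "spin": 0.0}, {"dx": 0.001, "dy": -0.01, "dz": 0.0, "spin": 0.0}, {"dx": 0.003, "dy": -0.025, "dz": 0.0, "spin": 0.0}, {"dx": 0.004, "dy": -0.03, "dz": 0.03, "spin": 0.0}, {"dx": 0.004, "dy": -0.03, "dz": 0.05, "spin": 0.0}, {"dx": 0.0, "dy": -0.03, "dz": 0.05, "spin": 0.0}, {"dx": 0.0, "dy": 0.0, "dz": 0.05, "spin": 0.0}, {"dx": 0.0, "dy": 0.0, "dz": 0.0, "spin": 0.0}, {"dx": 0.0, "dy": 0.0, "dz": 0.0, "spin": 0.0}]}}

```text
time_s: 20.48
ee_pos: [0.6216, -0.1243, 0.1937]
tool_rot: [-3.141, 0.0, 1.693]
wrist_force: [0.6, 0.2, -0.8]
width: 0.0186
gripper_force: 0.0
```

Run:
```python
from h import *
P=np.load("P2.npy");s=env.state();print(s['time_s'],s['ee_pos'],s['wrist_force'])
a=cams.read_camera("wrist")
for q in("box_mid","marker"):
    for r in models.silhouettes("wrist",q):
      x=r["extent"];z={"box_mid":.032,"marker":.0725}[q];print(q,round(r["confidence"],2),np.round(x),rk(ray("wrist",x[0],x[3],z),P),rk(ray("wrist",x[2],x[3],z),P))
for n,p in(("box outer",(.028,-.086,.032)),("marker",(.028,.039,.0725))):print(n,proj("wrist",[*wr(p[:2],P),p[2]]))
```

```text
20.475 [ 0.62155212 -0.12429569  0.19373295] [ 0.64233234  0.20506245 -0.79866211]
box_mid 0.97 [  1. 206. 107. 298.] [-0.24007429 -0.34532402] [-0.12760611 -0.34494922]
box_mid 0.85 [ 0.  9. 17. 58.] [-0.19647403 -0.10860818] [-0.18172747 -0.10858271]
box_mid 0.68 [234.   1. 280.  42.] [ 0.00975755 -0.09514039] [ 0.05031999 -0.09507394]
box_mid 0.27 [ 96.   0. 348.   8.] [-0.10677068 -0.0689641 ] [ 0.10694067 -0.06865228]
box outer [254.64716455  30.38257573]
marker [ 256.3859004  -192.35444215]
```

The silhouette includes the box's outer end face, so the end reads low. I'll move over the rack for one verifying look.

>>> {"api": "carry_out", "payload": {"targets": [{"dx": -0.005, "dy": 0.04, "dz": 0.04, "spin": 0.0}, {"dx": -0.005, "dy": 0.04, "dz": 0.04, "spin": 0.0}, {"dx": 0.0, "dy": 0.0, "dz": 0.02, "spin": 0.0}, {"dx": 0.0, "dy": 0.0, "dz": 0.0, "spin": 0.0}, {"dx": 0.0, "dy": 0.0, "dz": 0.0, "spin": 0.0}]}}

```text
time_s: 21.25
ee_pos: [0.6115, -0.0456, 0.2923]
tool_rot: [-3.139, 0.0, 1.692]
wrist_force: [-0.1, 0.5, -0.4]
width: 0.0185
gripper_force: 0.0
```

Run:
```python
from h import *
P=np.load("P2.npy");s=env.state();print(s['time_s'],s['ee_pos'])
a=cams.read_camera("wrist")
for q in("box_mid","marker"):
    for r in models.silhouettes("wrist",q):
      x=r["extent"];print(q,round(r["confidence"],2),np.round(x))
for n,y0,y1,h,hw in(("box",-.086,.044,.032,.02),("marker",.039,.061,.0725,.012)):
  for z in(h,0.):print(n,z,[proj("wrist",[*wr((.028+sx*hw,y),P),z]).round(1).tolist() for y in(y0,y1) for sx in(-1,1)])
```

```text
21.25 [ 0.61146804 -0.04561057  0.29230462]
box_mid 0.86 [ 55. 243. 116. 285.]
box_mid 0.64 [236.   3. 273. 122.]
box_mid 0.57 [  0.  90.  81. 192.]
marker 0.63 [382.  77. 439. 268.]
box 0.032 [[236.8, 121.0], [270.1, 121.0], [235.7, -0.1], [271.9, -0.1]]
box 0.0 [[237.8, 120.2], [268.8, 120.2], [236.8, 8.1], [270.3, 8.1]]
marker 0.0725 [[242.0, -6.9], [266.2, -6.9], [241.9, -32.2], [266.5, -32.2]]
marker 0.0 [[243.5, 12.8], [263.6, 12.8], [243.4, -7.9], [263.8, -7.9]]
```

Box matches its home pose to about 1 mm, and the marker reads 26-28 mm. I'm handing in.

```bash
python3 -c "
from h import *
print(env.hand_in())"
```

```text
the job is handed in; nothing more can be done
None
```

I handed the job in at about 21 s: the marker is over the third gap (measured at rack x 26–28 mm), the wooden box is pushed home against the back rail, and the robot is clear; the hand-in returned no verdict.

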